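Touch off a sample block and pin it

ROBOT

A 6-joint arm with a two-finger parallel gripper is mounted at the origin on the work surface. World frame = base frame: x ahead of the robot, y to its left, z up, the work surface at z = 0. Lengths are in m, angles in rad, forces in N, time in s.
With the tool pointing down it reaches from about 0.225 to 0.875 m from the base axis. Payload 3.4 kg.
Tool frame: the origin (TCP) lies at the very end of the fingers, on their centre line; the grasp point (between the pads) lies 19 mm behind it; z points along the fingers, y is the direction in which the jaws open and shut (so a half turn about z gives the same grasp; the last joint's range is limited). The gripper opens to 85 mm and grips with 20 to 120 N. Pads are 22 mm wide; open, the fingers measure 114 mm over their backs; the gripper's body (76 mm by 85 mm) begins 54 mm behind the grasp point. The pads swing forward as they close: fully open they stand 13 mm farther back than shut.
Start: joints at [-1.362, 0.276, 1.505, -0, 1.361, -0.121], TCP at [0.186, -0.544, 0.231] pointing down, gripper open.
Joint ranges: [-2.89, 2.89], [-0.75, 2.08], [0.22, 2.7], [-1.18, 4.32], [0.11, 2.71], [-2.7, 2.7]. Speed limits (rad/s): [2.57, 2.57, 3.14, 3.14, 3.14, 3.14].

INTERFACE

Orientations are given as a unit quaternion [w, x, y, z].
In Python, from rig import get_state, get_image, calibration, sign_off gives the robot as it stands. The module is installed in compiled form; this text tells all that it offers.
- The arm moves only by the tool drive_tool, never from a script. Its argument "targets" is one flat list of numbers, 7 for each row, row after row: the turn, a rotation vector about the tool's x, y, z in degrees, then the shift along the tool's x, y, z in mm, then the opening, from 0 (shut) to 1 (fully open). In form: [wx, wy, wz, tx, ty, tz, fingers, wx, wy, wz, tx, ty, tz, fingers, ...]. A call has 1 to 12 rows; each row shifts and turns the commanded pose from where the row before left it, along the tool's axes as they then stand; what a row does not reach is not made up. A row lasts 1/8 s, in which the tool goes at most 62.5 mm and 10.7 degrees, less where a joint would pass 70% of its speed; a pose out of reach is approached as far as the arm can. A call is refused whole if a number of a shift passes 62.5 or a number of a turn 10.7, either way. A call with a gripper value outside its range is refused whole. The fingers move at their own pace and stop on an object; "grip_force" is the grip in N (left out, the last holds). Time passes only in rows, so rows that do not move let the fingers close. It gives the time, the measured TCP pose, the force and the opening at its end, in the units of the state.
- get_state(): the state, without advancing time (a new reading comes with each control period).
- get_image(name): name is "side" or "top"; returns the picture (400x640x3 uint8, red, green, blue); there is no depth.
- calibration(name): a dict with "mtx" (3x3 intrinsics, pixels), "world_to_cam" (4x4, takes a point from world to camera coordinates). Camera axes: x right, y down, z forward; pixel columns grow to the right and rows downward; lengths in m; the calibration is good to about 2 mm. A picture is of the moment at which its call begins. calibration takes no time and is no camera call.
- sign_off(): hands the job in, once; it reports no verdict.
The state is a dict: "clock": time; "qpos": joint angles; "qd": joint speeds; "effort": joint torques, N m; "position": TCP position; "ee_rot": TCP orientation; "contact_force": force on the tool from outside, world axes, zero at the start; "moment": the same for the moment, N m; "width": finger opening in m.
Only numpy, scipy, OpenCV 4.12 (cv2) and the standard library are available. Lean on these libraries where they do the work, as an engineer would, in place of code of your own. Each camera call takes 0.05 s, during which the arm holds its last target.

TASK

The sample block has been set down a little out of place on the analyser's grey base. With the green-handled steel pin from the grey stand, touch off the block: with the side of the shank gently push in first the blue, then the yellow, then the red sprung pad by two or three millimetres, a short moment each and never onto its stop; then put the pin fully home in the orange-ringed bore of the block and let go. Do not force anything, and leave the jar, sieve and dish alone.

Things in the scene. Friction and masses are not known exactly. Their poses are not given: they have to be found in the camera images.
- base: Grey base, fixed, 170 x 230 x 12 mm; origin under its centre on the bench, x to the far side, y left along its length. On it is clamped the aluminium sample block, 100 (x) x 150 (y) x 34 mm, its top 46 mm over the bench, centred only roughly: up to 6 mm off in x and in y and 0.05 rad askew. The block itself is not measured; the points below belong to the base, not to it.
- block_nominal (a point): Where the block's centre would be if it sat true: over the base's origin, at the height of the block's top. In the block's own frame (from its centre, axes as the base's but for the skew) the bore is at x +20, y -45 mm, the blue and yellow pad faces both at x -58 mm (middles at y -50 and y +50), the red pad face at y +83 mm (middle at x 0).
- bore_nominal (a point): Where the mouth of the orange-ringed bore would be if the block sat true (x +20, y -45 mm of the base), at the block's top. The bore is vertical, 15.5 mm wide, 30 mm deep, its mouth chamfered 1.5 mm. The real bore may be up to about 11 mm away, too far to find without touching off.
- pad_blue (a joint): Travel of the blue pad, m: 0 at rest, grows as it is pushed to the block's +x, stop at 0.006. Flat upright face 30 mm wide, 20 mm high (23 to 43 mm over the bench), 8 mm proud of the block's side, looking to -x. Spring: 1 N to start it, then 1 N per mm. Touched once the pin keeps it over 1 mm in for 0.2 s; over 5.5 mm is too far.
- pad_yellow (a joint): Travel of the yellow pad, m; like the blue pad (same face size and height, spring, stop and limits), on the same side of the block, nearer its left end. A stripe of each pad's colour on the block's top edge marks where it is.
- pad_red (a joint): Travel of the red pad, m; like the blue pad (same face size and height, spring, stop and limits) but on the block's left end, looking to +y and pushed in towards -y of the block.
- pin: Steel register pin, upright in the stand, about 0.25 kg; origin at the centre of its tip, z up along it. Round shank 14 mm thick (z 0 to 28 mm, tip chamfered 2 mm), round shoulder 30 mm wide (z 28 to 34), green handle 22 x 22 mm (z 34 to 80), sides along the pin's x and y. At the start its tip is 6 mm over the bench; fully home in the block, shoulder on the block's top, 18 mm.
- pin_grip (a point): Point on the pin's axis to grip it by: 61 mm above the tip, in the green handle.
- pin_tip (a point): Centre of the pin's tip (the pin's origin).
- stand: Grey stand for the pin, fixed, 64 x 64 x 34 mm, with a 16 mm hole through its middle; origin at the centre of its underside. It is to the left or to the right of the base.
- grain_jar: Bystander: amber jar with white cap, 66 mm across, 100 mm high; origin at the centre of its underside. Stands on the other side from the stand.
- sieve: Bystander: small steel sieve pan, 100 mm across, 45 mm high, beyond the base; origin at the centre of its underside.
- dish: Bystander: white weighing dish, 80 mm across, 20 mm high, beyond the base; origin at the centre of its underside.
Things that resemble listed ones, but are neither listed nor needed, are in the scene too. What is shaped like the pin but brown, purple or white is not meant.

How it is judged:
On the way, in this order (a step that is already met when the one before it is completed fails the run):
1. the pin holds the blue pad pushed in more than 1 mm for 0.2 s (value of joint pad_blue above 0.001 m and contact force between pin and base above 0.8 N), for 0.2 s.
2. the pin holds the yellow pad pushed in more than 1 mm for 0.2 s (value of joint pad_yellow above 0.001 m and contact force between pin and base above 0.8 N), for 0.2 s.
3. the pin holds the red pad pushed in more than 1 mm for 0.2 s (value of joint pad_red above 0.001 m and contact force between pin and base above 0.8 N), for 0.2 s.
At the end, for the whole second after the job is handed in: The pin stands upright (within 0.08 rad), released and at rest in the bore of the block, fully home: its tip 15.5 to 19.5 mm over the bench (18 mm is home), 8 to 32 mm in x and -56 to -34 mm in y of the base's origin, along the base's axes (z of pin_tip in the frame of base between 0.0155 and 0.0195 m and x of pin_tip in the frame of base between 0.008 and 0.032 m and y of pin_tip in the frame of base between -0.056 and -0.034 m and angle between pin's own z axis and vertical below 0.08 rad and linear speed of pin below 0.01 m/s and contact force between pin and the fingers below 0.1 N); the robot touches nothing.
It fails at once if a pad is pushed more than 5.5 mm in (onto its stop) (value of joint any of pad_blue, pad_yellow, pad_red above 0.0055 m).
It fails at once if the pin is pressed on the block, its pads or the base with more than 22 N (contact force between pin and base above 22 N).
It fails at once if the hand or arm itself pushes on the block, its pads or the base with more than 3 N (contact force between any of the fingers, the arm and base above 3 N).
It fails at once if the jar, sieve or dish is moved more than 15 mm (distance of any of grain_jar, sieve, dish from where it was at the start of the episode above 0.015 m).
It also fails if it takes over 72 s, if anything falls off the work surface, if the arm or the gripper's body presses on something with over 40 N, if the wrist force passes 120 N, or if a joint passes its speed limit or range.

## Working session

There is one attempt and no reset: what is moved stays moved. The work goes in short steps, Python scripts to look and compute and a tool call to move; the robot and the scene stay as the last step left them, time stands still between calls to the robot, and variables do not carry over. Pictures are saved under pics/ and viewed, and the job is handed in when it is done.

Besides the shell and the picture viewer there is one more tool, called after "Call:" as name(argument=value, ...), one argument or row to a line, values as JSON. drive_tool: Moves the arm, as the interface text tells. Its arguments: {"type":"object","properties":{"targets":{"type":"array"},"grip_force":{"type":"number"}},"required":["targets"]}

```bash
mkdir -p pics; python3 - <<'E'
from rig import *
import cv2,numpy as np
s=get_state(); print(s)
for n in("top","side"):
    im=get_image(n); cv2.imwrite(f"pics/{n}0.png",im[:,:,::-1]); c=calibration(n); print(n,np.round(c["mtx"],1).tolist(),np.round(c["world_to_cam"],4).tolist())
E
```

```text
{'clock': 0.0, 'qpos': array([-1.36199499e+00,  2.76606020e-01,  1.50618241e+00, -1.22637236e-05,
        1.36069707e+00, -1.20989920e-01]), 'qd': array([-0.00038352, -0.00054348,  0.00053039,  0.00084857,  0.00033769,
       -0.00034241]), 'effort': array([ 6.28099006e-04, -4.16769826e+01, -2.45808417e+01, -5.47545151e-04,
        1.08598653e-02, -8.42051634e-06]), 'position': array([ 0.18609209, -0.54347033,  0.2304138 ]), 'ee_rot': array([-9.45250478e-04,  9.86434841e-01,  1.64150568e-01, -4.75301738e-05]), 'contact_force': array([ 0.06979795, -0.15410126, -0.4349188 ]), 'moment': array([-0.06881102, -0.0118814 , -0.04292607]), 'width': 0.08539866414983574}
top [[415.6, 0.0, 326.1], [0.0, 415.6, 199.4], [0.0, 0.0, 1.0]] [[-0.0113, -0.9995, 0.0282, -0.0439], [-0.9866, 0.0066, -0.1629, 0.5791], [0.1626, -0.0297, -0.9862, 0.8412], [0.0, 0.0, 0.0, 1.0]]
side [[486.3, 0.0, 315.1], [0.0, 486.3, 196.6], [0.0, 0.0, 1.0]] [[0.9816, -0.191, -0.0077, -0.5839], [-0.1116, -0.5399, -0.8343, 0.0872], [0.1552, 0.8198, -0.5513, 1.0665], [0.0, 0.0, 0.0, 1.0]]
```

View pics/top0.png

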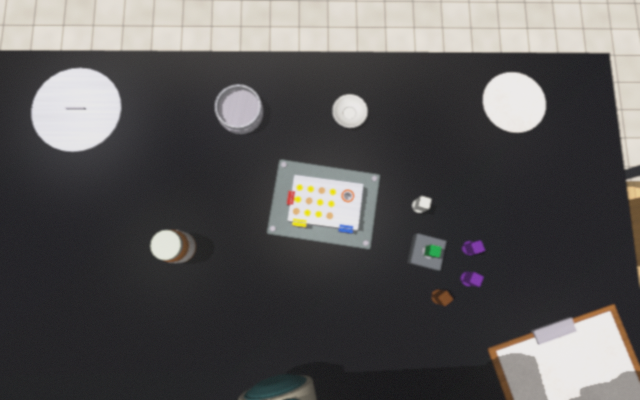

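View pics/side0.png

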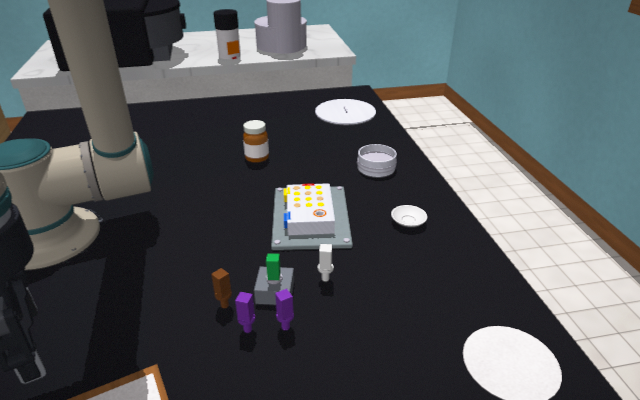

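```bash
python3 - <<'E'
import cv2
t=cv2.imread("pics/top0.png");s=cv2.imread("pics/side0.png")
a=cv2.resize(t[150:310,255:495],None,fx=3,fy=3,interpolation=cv2.INTER_NEAREST)
b=cv2.resize(s[170:340,200:360],None,fx=3.5,fy=3.5,interpolation=cv2.INTER_NEAREST)
cv2.imwrite("pics/top0c.png",a);cv2.imwrite("pics/side0c.png",b)
E
```

```text
(no output)
```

View pics/top0c.png

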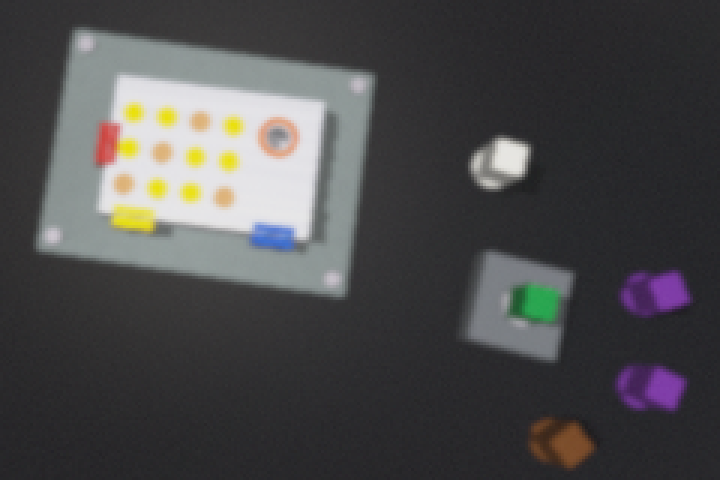

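View pics/side0c.png

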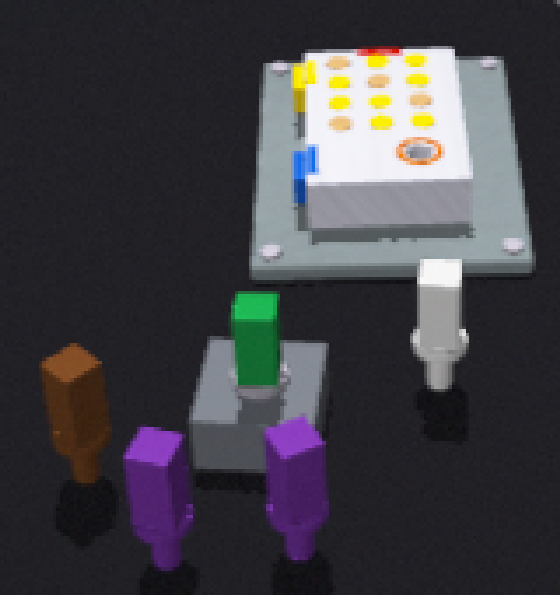

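The candidates are the green pin in the grey stand (top 433,251; side 273,267), the white one (top 423,204), two purple ones (top 473,247 and 472,279) and the brown one (top 442,298). I choose the green one, and the crop confirms that it sits in the stand. In the top crop, the block sits on the base with the stripes at blue (346,229), yellow (299,223) and red (291,198), and the orange bore is at (348,196).

```bash
cat > h.py <<'E'
import cv2,numpy as np
from rig import *
def ray(n,uv):
    c=calibration(n);T=c["world_to_cam"];R=T[:3,:3];t=T[:3,3]
    d=R.T@np.linalg.inv(c["mtx"])@np.array([uv[0],uv[1],1.]);return -R.T@t,d
def onz(n,uv,z):
    o,d=ray(n,uv);return o+d*(z-o[2])/d[2]
def proj(n,p):
    c=calibration(n);q=c["world_to_cam"]@np.r_[p,1];q=c["mtx"]@q[:3];return q[:2]/q[2]
def tri(uvt,uvs):
    A=[];b=[]
    for n,uv in(("top",uvt),("side",uvs)):
        o,d=ray(n,uv);d/=np.linalg.norm(d);P=np.eye(3)-np.outer(d,d);A.append(P);b.append(P@o)
    return np.linalg.lstsq(np.vstack(A),np.hstack(b),rcond=None)[0]
E
cat > m.py <<'E'
from h import *
t=cv2.imread("pics/top0.png");s=cv2.imread("pics/side0.png")
def mask(im,lo,hi,roi):
    h=cv2.cvtColor(im,cv2.COLOR_BGR2HSV);m=cv2.inRange(h,np.array(lo),np.array(hi));z=np.zeros_like(m);x0,y0,x1,y1=roi;z[y0:y1,x0:x1]=m[y0:y1,x0:x1];return z
def big(m):
    c,_=cv2.findContours(m,cv2.RETR_EXTERNAL,cv2.CHAIN_APPROX_NONE);return max(c,key=cv2.contourArea)
def quad(c,n,z):
    # back-project contour hull, then min area rect metric
    P=np.array([onz(n,p,z)[:2] for p in c[:,0,:].astype(float)])
    return cv2.minAreaRect((P*1000).astype(np.float32))
for n,im,roi in(("top",t,(255,150,390,260)),("side",s,(265,180,360,252))):
    g=cv2.cvtColor(im,cv2.COLOR_BGR2GRAY);m=np.zeros_like(g);x0,y0,x1,y1=roi;m[y0:y1,x0:x1]=(g[y0:y1,x0:x1]>75)*255
    c=big(m);print(n,"base",quad(c,n,.012),cv2.contourArea(c))
# block top white
m=mask(t,(0,0,190),(180,60,255),(280,170,370,240));m=cv2.morphologyEx(m,cv2.MORPH_CLOSE,np.ones((15,15)));c=big(m);print("block",quad(c,"top",.046),cv2.contourArea(c))
g=cv2.cvtColor(t,cv2.COLOR_BGR2GRAY);m=np.zeros_like(g);m[225:280,405:455]=(g[225:280,405:455]>70)*255
m|=mask(t,(45,80,40),(85,255,255),(405,225,455,280));print("stand",quad(big(m),"top",.034))
hv=cv2.cvtColor(t,cv2.COLOR_BGR2HSV)
for thr in(120,):
  m=mask(t,(45,120,thr),(85,255,255),(405,225,455,280));c=big(m);print("green top",quad(c,"top",.086),cv2.contourArea(c))
m=mask(s,(45,100,40),(85,255,255),(255,245,300,295));c=big(m);print("green side bbox",cv2.boundingRect(c),cv2.minAreaRect(c))
# orange ring
for n,im,roi in(("top",t,(335,182,362,212)),("side",s,(305,200,335,225))):
    m=mask(im,(4,90,120),(16,255,255),roi);c=big(m);e=cv2.fitEllipse(c);print(n,"ring",e,onz(n,e[0],.046))
E
python3 m.py
```

```text
top base ((576.2440185546875, -44.927825927734375), (233.1867218017578, 173.39810180664062), 80.76876831054688) 7873.0
side base ((574.0247802734375, -48.665618896484375), (265.9599609375, 170.62564086914062), 81.00384521484375) 4717.5
block ((574.4573974609375, -47.26813507080078), (150.65548706054688, 100.70942687988281), 81.94034576416016) 3087.5
stand ((466.81121826171875, -265.5422058105469), (69.9333724975586, 67.7623062133789), 74.75961303710938)
green top ((465.892822265625, -266.4180908203125), (22.57653045654297, 21.454742431640625), 78.1684799194336) 100.0
green side bbox (265, 253, 15, 27) ((272.0, 266.0), (26.0, 14.0), 90.0)
top ring ((347.4693603515625, 195.3978271484375), (10.939154624938965, 11.503868103027344), 120.54544067382812) [ 0.58752498 -0.09530927  0.046     ]
side ring ((319.3309631347656, 212.5883331298828), (7.016554832458496, 12.116060256958008), 90.04351806640625) [ 0.58612553 -0.09465705  0.046     ]
```

```bash
cat >> h.py <<'E'
def goal(xyz,yaw_deg):
    """print delta in tool axes (mm) from present pose to xyz world with tool x at yaw_deg, pointing down"""
    from scipy.spatial.transform import Rotation as R
    s=get_state();q=s["ee_rot"];A=R.from_quat([q[1],q[2],q[3],q[0]])
    y=np.radians(yaw_deg);x=np.array([np.cos(y),np.sin(y),0]);z=np.array([0,0,-1.]);B=R.from_matrix(np.c_[x,np.cross(z,x),z])
    print("t",round(float(s["clock"]),2),"pos",np.round(s["position"]*1000,1),"F",np.round(s["contact_force"],2),"w",round(s["width"]*1000,1))
    print("turn deg",np.round((A.inv()*B).as_rotvec(degrees=True),2),"shift mm in present tool axes",np.round(A.inv().apply(np.array(xyz)-s["position"])*1000,1),"in final axes",np.round(B.inv().apply(np.array(xyz)-s["position"])*1000,1))
E
python3 - <<'E'
from h import *
for z in(.04,.063,.086): print(proj("side",[.466,-.266,z]),proj("top",[.466,-.266,z]))
print(onz("side",(272,256),.086),"purple",onz("top",(475,247),.07),onz("top",(474,279),.07),"brown",onz("top",(445,298),.07),"white",onz("top",(425,203),.07))
goal([.466,-.266,.16],78)
E
```

```text
[273.99200572 275.37128372] [428.3233502  251.56619235]
[273.30637679 265.96585264] [431.32373196 251.13286493]
[272.60084127 256.28734377] [434.48613877 250.67613719]
[ 0.46503512 -0.2649968   0.086     ] purple [ 0.47330074 -0.35550294  0.07      ] [ 0.40833902 -0.34886716  0.07      ] brown [ 0.37130217 -0.28693043  0.07      ] white [ 0.56611125 -0.25596178  0.07      ]
t 0.1 pos [ 186.1 -543.6  230.5] F [ 0.34 -1.25  0.06] w 85.3
turn deg [ -0.08  -0.06 -59.1 ] shift mm in present tool axes [ 354.7 -171.8   70.9] in final axes [329.7 216.1  70.5]
```

Call:
drive_tool(
  targets=[0,0,0,44,-21.5,0,1,0,0,0,44,-21.5,0,1,0,0,0,44,-21.5,0,1,0,0,0,44,-21.5,0,1,0,0,0,44,-21.5,0,0.6,0,0,0,44,-21.5,0,0.6,0,0,0,44,-21.5,0,0.6,0,0,0,44,-21.5,0,0.6,0,0,-9.85,0,0,0,0.6,0,0,-9.85,0,0,0,0.6,0,0,-9.85,0,0,0,0.6,0,0,-9.85,0,0,0,0.6],
  grip_force=80,
)

```text
clock: 1.6
position: [0.4633, -0.267, 0.2308]
ee_rot: [-0.0, 0.872, 0.49, -0.0]
contact_force: [0.1, 0.7, 1.3]
width: 0.0517
```

Call:
drive_tool(
  targets=[0,0,-9.85,0,0,0,0.6,0,0,-9.85,0,0,0,0.6,0,0,0,0,0,0,0.6,0,0,0,0,0,0,0.6],
)

```text
clock: 2.1
position: [0.4634, -0.2672, 0.2311]
ee_rot: [-0.0, 0.778, 0.628, -0.0]
contact_force: [-0.4, -0.4, -0.1]
width: 0.0515
```

```bash
python3 - <<'E'
from h import *
goal([.4657,-.2657,.16],78)
E
```

```text
t 2.1 pos [ 463.4 -267.2  231.1] F [-0.41 -0.42 -0.07] w 51.5
turn deg [-0.02 -0.01 -0.14] shift mm in present tool axes [ 2.   1.9 71.1] in final axes [ 2.   1.9 71.1]
```

Call:
drive_tool(
  targets=[0,0,0,2,1.9,40,0.6,0,0,0,0,0,40,0.6,0,0,0,0,0,36,0.6,0,0,0,0,0,0,0.6,0,0,0,0,0,0,0.6],
)

```text
clock: 2.72
position: [0.4667, -0.2664, 0.1165]
ee_rot: [0.001, 0.777, 0.629, 0.0]
contact_force: [0.6, 0.4, 1.0]
width: 0.0515
```

```bash
python3 - <<'E'
from h import *
goal([.4657,-.2657,.048],78)
s=get_image("side")[:,:,::-1];t=get_image("top")[:,:,::-1]
a=cv2.resize(t[170:310,340:500],None,fx=2.5,fy=2.5);b=cv2.resize(s[180:320,210:370],None,fx=2.5,fy=2.5)
cv2.imwrite("pics/g1.png",np.hstack([a,b]))
E
```

```text
t 2.73 pos [ 466.7 -266.4  116.5] F [0.56 0.35 0.97] w 51.5
turn deg [ 0.1   0.05 -0.05] shift mm in present tool axes [ 0.5 -1.2 68.5] in final axes [ 0.5 -1.1 68.5]
```

View pics/g1.png

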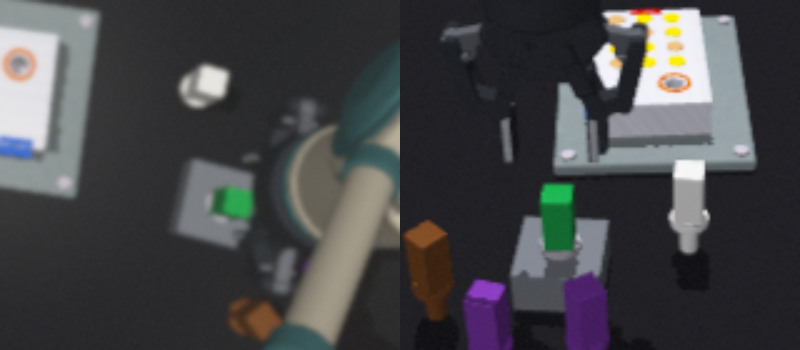

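The fingers straddle the green handle (side crop: fingers at 508 and 597, handle at 558), so I'm going down.

Call:
drive_tool(
  targets=[0,0,0,0,-0.5,35,0.6,0,0,0,0,0,25,0.6,0,0,0,0,0,8.5,0.6,0,0,0,0,0,0,0.6,0,0,0,0,0,0,0,0,0,0,0,0,0,0,0,0,0,0,0,0,0,0,0,0,0,0,0,0],
  grip_force=80,
)

```text
clock: 3.82
position: [0.4663, -0.2663, 0.0482]
ee_rot: [0.001, 0.777, 0.629, 0.0]
contact_force: [-0.2, 0.8, 6.7]
width: 0.0213
```

```bash
python3 - <<'E'
from h import *
goal([.4657,-.2657,.048],78)
E
```

```text
t 3.83 pos [ 466.3 -266.3   48.2] F [-0.21  0.8   6.68] w 21.3
turn deg [ 0.16  0.07 -0.01] shift mm in present tool axes [ 0.5 -0.7  0.2] in final axes [ 0.5 -0.7  0.2]
```

Call:
drive_tool(
  targets=[0,0,0,0,0,-10,0,0,0,0,0,0,-20,0,0,0,0,0,0,-40,0,0,0,0,0,0,-30,0,0,0,0,0,0,0,0,0,0,0,0,0,0,0],
)

```text
clock: 4.58
position: [0.4641, -0.2649, 0.1456]
ee_rot: [-0.001, 0.777, 0.629, -0.0]
contact_force: [0.0, 0.3, -2.8]
width: 0.0211
```

```bash
cat >> h.py <<'E'
C0=np.array([.5745,-.0473]);TH=-8.06
def b2w(x,y,C=C0,th=TH):
    a=np.radians(th);return C+np.array([np.cos(a)*x-np.sin(a)*y,np.sin(a)*x+np.cos(a)*y])/1000
E
python3 - <<'E'
from h import *
goal([*b2w(-85,-50),.14],90+TH)
s=get_image("side")[:,:,::-1]
b=cv2.resize(s[140:320,200:370],None,fx=3.3,fy=3.3)
cv2.imwrite("pics/g2.png",b)
E
```

```text
t 4.58 pos [ 464.1 -264.9  145.6] F [ 0.02  0.28 -2.84] w 21.1
turn deg [-0.15 -0.07 -3.94] shift mm in present tool axes [180.  -18.6   5.8] in final axes [180.9  -6.2   5.6]
```

View pics/g2.png

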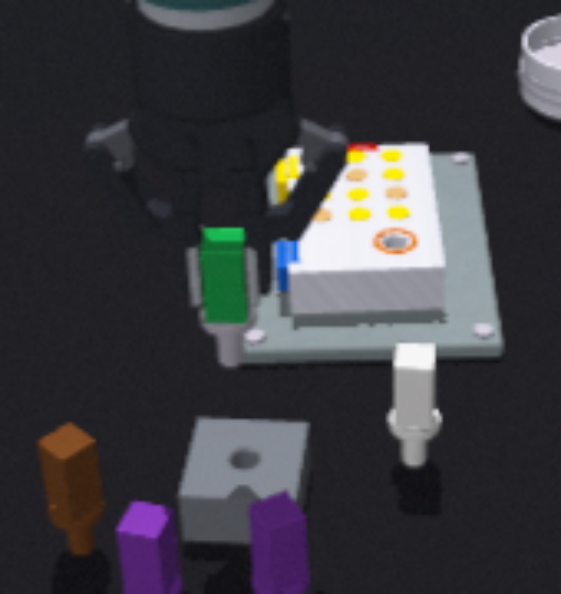

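Call:
drive_tool(
  targets=[0,0,-3.9,0,0,0,0,0,0,0,45,-1.5,0,0,0,0,0,45,-1.5,0,0,0,0,0,45,-1.5,5,0,0,0,0,45,-1.5,0,0,0,0,0,0,0,0,0,0,0,0,0,0,0,0],
)

```text
clock: 5.5
position: [0.4841, -0.0866, 0.1407]
ee_rot: [-0.001, 0.755, 0.656, -0.001]
contact_force: [0.7, -0.0, -2.2]
width: 0.0211
```

```bash
cat >> h.py <<'E'
def avg(n=8):
    P=[];F=[];Q=[]
    for i in range(n):
        get_image("side");s=get_state();P.append(s["position"]*1000);F.append(s["contact_force"]);Q.append(s["ee_rot"])
    P=np.array(P);F=np.array(F)
    print("t",round(float(s["clock"]),2),"P",P.mean(0).round(2),"sd",P.std(0).round(2),"F",F.mean(0).round(2),"sd",F.std(0).round(2),"w",round(s["width"]*1000,1),"q",np.mean(Q,0).round(4))
    return P.mean(0),F.mean(0)
E
python3 - <<'E'
from h import *
avg()
goal([*b2w(-85,-50),.068],90+TH)
E
```

```text
t 5.9 P [484.6  -87.41 141.46] sd [0.12 0.16 0.27] F [-0.06 -0.27 -2.43] sd [0.61 0.39 0.28] w 20.6 q [-1.000e-04  7.557e-01  6.549e-01 -3.000e-04]
t 5.9 pos [484.7 -87.2 141.8] F [-0.38  0.18 -2.65] w 20.6
turn deg [ 0.    0.01 -0.11] shift mm in present tool axes [ 2.1 -1.7 73.8] in final axes [ 2.1 -1.7 73.8]
```

Call:
drive_tool(
  targets=[0,0,0,2,-1,30,0,0,0,0,0,0,30,0,0,0,0,0,0,13,0,0,0,0,0,0,0,0,0,0,0,0,0,0,0],
)

```text
clock: 6.52
position: [0.4851, -0.0849, 0.0697]
ee_rot: [0.001, 0.755, 0.655, 0.001]
contact_force: [-0.7, -0.1, -3.4]
width: 0.0212
```

```bash
python3 - <<'E'
from h import *
avg()
goal([*b2w(-65,-50),.068],90+TH)
s=get_image("side")[:,:,::-1];t=get_image("top")[:,:,::-1]
a=cv2.resize(t[150:310,255:400],None,fx=2.7,fy=2.7);b=cv2.resize(s[160:320,220:365],None,fx=2.7,fy=2.7)
cv2.imwrite("pics/b1.png",np.hstack([a,b]))
E
```

```text
t 6.92 P [484.64 -84.68  69.53] sd [0.33 0.13 0.28] F [-0.32 -0.14 -2.35] sd [0.57 0.43 0.34] w 21.1 q [7.000e-04 7.553e-01 6.554e-01 4.000e-04]
t 6.92 pos [484.2 -84.5  69.1] F [ 0.91 -0.4  -1.79] w 21.1
turn deg [ 0.04  0.01 -0.04] shift mm in present tool axes [-0.5 19.2  1.1] in final axes [-0.5 19.2  1.1]
```

View pics/b1.png

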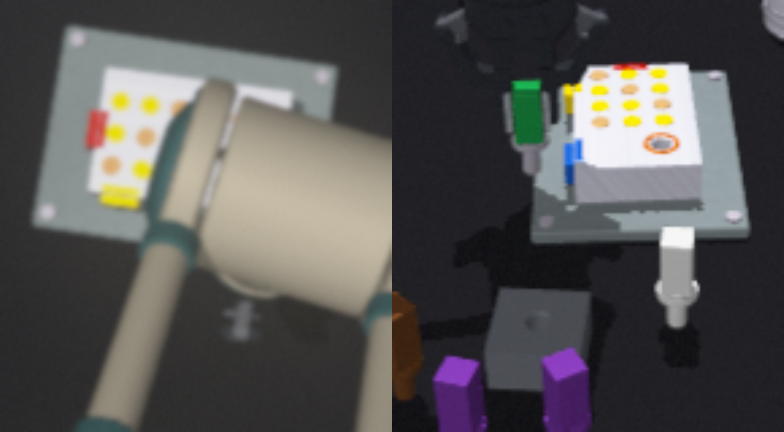

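The pin is upright in the grip (side crop 530,160), and the blue pad is to its right at (573,160). I'm approaching along tool +y.

Call:
drive_tool(
  targets=[0,0,0,0,5,0,0,0,0,0,0,5,0,0,0,0,0,0,4,0,0,0,0,0,0,2,0,0,0,0,0,0,0,0,0],
)

```text
clock: 7.65
position: [0.5, -0.0868, 0.0687]
ee_rot: [-0.0, 0.755, 0.655, -0.0]
contact_force: [1.0, 0.1, -3.3]
width: 0.0211
```

Call:
drive_tool(
  targets=[0,0,0,0,1,0,0,0,0,0,0,0,0,0],
)

```text
clock: 7.9
position: [0.5009, -0.0869, 0.0688]
ee_rot: [0.0, 0.755, 0.655, -0.0]
contact_force: [0.1, -0.0, -2.4]
width: 0.0212
```

Call:
drive_tool(
  targets=[0,0,0,0,1,0,0,0,0,0,0,0,0,0],
)

```text
clock: 8.15
position: [0.502, -0.0871, 0.0688]
ee_rot: [0.0, 0.755, 0.655, 0.0]
contact_force: [-0.0, -0.2, -2.6]
width: 0.021
```

```bash
python3 - <<'E'
from h import *
avg()
goal([*b2w(-65,-50),.068],90+TH)
E
```

```text
t 8.55 P [501.86 -87.03  68.8 ] sd [0.03 0.02 0.02] F [-0.23  0.18 -2.31] sd [0.43 0.33 0.46] w 21.2 q [ 0.      0.7553  0.6554 -0.    ]
t 8.55 pos [501.9 -87.   68.8] F [ 0.28  0.62 -2.67] w 21.2
turn deg [ 0.    0.   -0.04] shift mm in present tool axes [-0.5  1.3  0.8] in final axes [-0.5  1.3  0.8]
```

Call:
drive_tool(
  targets=[0,0,0,0,1,0,0,0,0,0,0,0,0,0],
)

```text
clock: 8.8
position: [0.5029, -0.0872, 0.0688]
ee_rot: [0.0, 0.755, 0.655, -0.0]
contact_force: [-0.7, -0.1, -2.7]
width: 0.0213
```

Call:
drive_tool(
  targets=[0,0,0,0,1,0,0,0,0,0,0,0,0,0],
)

```text
clock: 9.05
position: [0.5034, -0.0873, 0.0687]
ee_rot: [-0.0, 0.755, 0.655, -0.0]
contact_force: [-0.8, 0.5, -2.5]
width: 0.0215
```

```bash
python3 - <<'E'
from h import *
avg()
E
```

```text
t 9.45 P [503.56 -87.31  68.73] sd [0.09 0.01 0.02] F [-1.29 -0.19 -2.08] sd [0.58 0.26 0.35] w 20.7 q [-2.000e-04  7.553e-01  6.554e-01 -2.000e-04]
```

Call:
drive_tool(
  targets=[0,0,0,0,1,0,0,0,0,0,0,0,0,0],
)

```text
clock: 9.7
position: [0.5045, -0.0875, 0.0687]
ee_rot: [-0.0, 0.755, 0.655, -0.0]
contact_force: [-2.4, -1.5, -0.1]
width: 0.0209
```

```bash
python3 - <<'E'
from h import *
avg()
E
```

```text
t 10.1 P [504.64 -87.47  68.75] sd [0.06 0.01 0.02] F [-2.4  -0.5  -1.41] sd [0.34 0.72 0.4 ] w 21.3 q [-1.000e-04  7.553e-01  6.554e-01 -2.000e-04]
```

Call:
drive_tool(
  targets=[0,0,0,0,1,0,0,0,0,0,0,0,0,0],
)

```text
clock: 10.35
position: [0.5056, -0.0876, 0.0687]
ee_rot: [-0.0, 0.755, 0.655, -0.0]
contact_force: [-2.3, -0.7, -0.8]
width: 0.021
```

```bash
python3 - <<'E'
from h import *
avg(10)
E
```

```text
t 10.85 P [505.66 -87.62  68.76] sd [0.06 0.01 0.02] F [-3.37 -1.25 -1.21] sd [0.26 0.69 0.27] w 21.4 q [-1.000e-04  7.553e-01  6.554e-01 -2.000e-04]
```

Blue held at about 2.1 mm (normal force 3.1 N). I'm retreating and moving to yellow.

Call:
drive_tool(
  targets=[0,0,0,0,-6,0,0,0,0,0,0,-6,0,0,0,0,0,20,0,0,0,0,0,0,30,0,0,0,0,0,0,30,0,0,0,0,0,0,20,0,0,0,0,0,0,0,0,0,0,0,0,0,0,6,0,0,0,0,0,0,0,0,0],
)

```text
clock: 11.98
position: [0.5151, 0.0114, 0.069]
ee_rot: [0.001, 0.756, 0.655, 0.0]
contact_force: [0.0, -0.1, -2.3]
width: 0.021
```

```bash
python3 - <<'E'
from h import *
avg()
goal([*b2w(-65,50),.0687],90+TH)
E
```

```text
t 12.38 P [514.    11.8   68.75] sd [0.23 0.22 0.04] F [-0.21  0.16 -2.57] sd [0.43 0.21 0.38] w 20.7 q [ 0.      0.7555  0.6551 -0.    ]
t 12.38 pos [513.9  12.1  68.8] F [-0.11 -0.07 -2.19] w 20.7
turn deg [-0.    0.   -0.06] shift mm in present tool axes [-0.3  3.3  0.1] in final axes [-0.3  3.3  0.1]
```

Call:
drive_tool(
  targets=[0,0,0,0,1,0,0,0,0,0,0,1,0,0,0,0,0,0,0,0,0],
)

```text
clock: 12.75
position: [0.5162, 0.012, 0.0688]
ee_rot: [0.0, 0.755, 0.655, 0.0]
contact_force: [-0.8, 1.2, -1.8]
width: 0.0213
```

```bash
python3 - <<'E'
from h import *
avg()
E
```

```text
t 13.15 P [515.95  11.98  68.77] sd [0.03 0.01 0.01] F [-0.37  0.01 -2.59] sd [0.26 0.35 0.26] w 21.1 q [ 0.      0.7553  0.6554 -0.    ]
```

Call:
drive_tool(
  targets=[0,0,0,0,1,0,0,0,0,0,0,0,0,0],
)

```text
clock: 13.4
position: [0.517, 0.0118, 0.0688]
ee_rot: [-0.0, 0.755, 0.655, -0.0]
contact_force: [0.1, -0.4, -2.2]
width: 0.0212
```

```bash
python3 - <<'E'
from h import *
avg()
E
```

```text
t 13.8 P [516.97  11.81  68.78] sd [0.01 0.01 0.01] F [-0.5  -0.01 -2.5 ] sd [0.6  0.53 0.44] w 21.5 q [ 0.      0.7553  0.6554 -0.    ]
```

Call:
drive_tool(
  targets=[0,0,0,0,1,0,0,0,0,0,0,0,0,0],
)

```text
clock: 14.05
position: [0.5175, 0.0118, 0.0687]
ee_rot: [-0.0, 0.755, 0.655, -0.0]
contact_force: [-2.0, 0.1, -1.7]
width: 0.021
```

```bash
python3 - <<'E'
from h import *
avg()
E
```

```text
t 14.45 P [517.65  11.79  68.72] sd [0.09 0.02 0.03] F [-1.47  0.52 -2.1 ] sd [0.42 0.38 0.44] w 21.4 q [-2.000e-04  7.553e-01  6.554e-01 -2.000e-04]
```

Call:
drive_tool(
  targets=[0,0,0,0,1,0,0,0,0,0,0,0,0,0],
)

```text
clock: 14.7
position: [0.5186, 0.0117, 0.0687]
ee_rot: [-0.0, 0.755, 0.655, -0.0]
contact_force: [-1.9, 0.8, -0.9]
width: 0.021
```

```bash
python3 - <<'E'
from h import *
avg()
E
```

```text
t 15.1 P [518.72  11.63  68.73] sd [0.06 0.02 0.02] F [-2.05  1.64 -1.74] sd [0.5  0.61 0.51] w 21.1 q [-2.000e-04  7.553e-01  6.554e-01 -1.000e-04]
```

Call:
drive_tool(
  targets=[0,0,0,0,1,0,0,0,0,0,0,0,0,0],
)

```text
clock: 15.35
position: [0.5197, 0.0115, 0.0687]
ee_rot: [-0.0, 0.755, 0.655, -0.0]
contact_force: [-3.7, 1.0, -0.6]
width: 0.0207
```

```bash
python3 - <<'E'
from h import *
avg(10)
goal([*b2w(0,104),.0687],90+TH)
E
```

```text
t 15.85 P [519.75  11.5   68.74] sd [0.06 0.02 0.02] F [-2.79  2.21 -0.84] sd [0.47 0.43 0.34] w 21.2 q [-1.000e-04  7.553e-01  6.554e-01 -1.000e-04]
t 15.85 pos [519.8  11.5  68.8] F [-3.1   2.49 -1.11] w 21.2
turn deg [-0.01  0.   -0.04] shift mm in present tool axes [53.5 62.3  0. ] in final axes [53.5 62.4  0.1]
```

Call:
drive_tool(
  targets=[0,0,0,0,-6,0,0,0,0,0,0,-6,0,0,0,0,0,25,0,0,0,0,0,0,29,0,0,0,0,0,0,0,0,0,0,0,0,0,0,24,0,0,0,0,0,0,25,0,0,0,0,0,0,25,0,0,0,0,0,0,0,0,0,0,0,0,0,0,0,0],
)

```text
clock: 17.1
position: [0.5877, 0.0557, 0.0684]
ee_rot: [-0.0, 0.755, 0.655, -0.001]
contact_force: [-0.3, 0.1, -2.9]
width: 0.0212
```

```bash
python3 - <<'E'
from h import *
avg()
goal([*b2w(0,90),.0687],90+TH)
E
```

```text
t 17.5 P [588.05  56.1   68.79] sd [0.44 0.12 0.15] F [-0.16 -0.07 -2.53] sd [0.52 0.38 0.31] w 21.3 q [-2.000e-04  7.553e-01  6.554e-01 -3.000e-04]
t 17.5 pos [588.7  56.2  69. ] F [-0.09 -0.31 -2.16] w 21.3
turn deg [ 0.01  0.01 -0.03] shift mm in present tool axes [-14.5   0.5   0.3] in final axes [-14.5   0.5   0.3]
```

Call:
drive_tool(
  targets=[0,0,0,-5,0,0,0,0,0,0,-4,0,0,0,0,0,0,-2,0,0,0,0,0,0,0,0,0,0,0,0,0,0,0,0,0],
)

```text
clock: 18.12
position: [0.5874, 0.0453, 0.0688]
ee_rot: [0.0, 0.755, 0.655, 0.0]
contact_force: [-0.4, -0.4, -1.3]
width: 0.0212
```

Call:
drive_tool(
  targets=[0,0,0,-1,0,0,0,0,0,0,0,0,0,0],
)

```text
clock: 18.38
position: [0.5872, 0.0442, 0.0688]
ee_rot: [0.0, 0.755, 0.655, -0.0]
contact_force: [-1.0, -0.6, -2.5]
width: 0.0212
```

```bash
python3 - <<'E'
from h import *
avg()
goal([*b2w(0,90),.0687],90+TH)
E
```

```text
t 18.77 P [587.23  44.28  68.78] sd [0.01 0.01 0.01] F [-0.28  0.02 -2.6 ] sd [0.4  0.59 0.25] w 20.7 q [ 0.      0.7553  0.6554 -0.    ]
t 18.77 pos [587.2  44.3  68.8] F [-0.22  1.04 -2.61] w 20.7
turn deg [-0.    0.   -0.04] shift mm in present tool axes [-2.5  0.2  0.1] in final axes [-2.5  0.2  0.1]
```

Call:
drive_tool(
  targets=[0,0,0,-1,0,0,0,0,0,0,0,0,0,0],
)

```text
clock: 19.02
position: [0.5871, 0.0431, 0.0688]
ee_rot: [0.0, 0.755, 0.655, -0.0]
contact_force: [-0.8, 0.3, -2.8]
width: 0.0212
```

```bash
python3 - <<'E'
from h import *
avg()
goal([*b2w(0,90),.0687],90+TH)
E
```

```text
t 19.43 P [587.1   43.24  68.78] sd [0.01 0.02 0.01] F [-0.11  0.14 -2.29] sd [0.62 0.44 0.32] w 20.9 q [ 0.      0.7553  0.6554 -0.    ]
t 19.43 pos [587.1  43.3  68.8] F [ 0.66  0.08 -1.81] w 20.9
turn deg [ 0.    0.   -0.04] shift mm in present tool axes [-1.4  0.2  0.1] in final axes [-1.4  0.2  0.1]
```

Call:
drive_tool(
  targets=[0,0,0,-1,0,0,0,0,0,0,0,0,0,0],
)

```text
clock: 19.68
position: [0.5869, 0.0423, 0.0688]
ee_rot: [-0.0, 0.755, 0.655, 0.0]
contact_force: [-0.2, -0.1, -2.5]
width: 0.021
```

```bash
python3 - <<'E'
from h import *
avg()
E
```

```text
t 20.07 P [586.97  42.32  68.8 ] sd [0.02 0.01 0.01] F [-0.    0.53 -2.34] sd [0.47 0.52 0.44] w 20.9 q [0.     0.7553 0.6554 0.    ]
```

Call:
drive_tool(
  targets=[0,0,0,-1,0,0,0,0,0,0,0,0,0,0],
)

```text
clock: 20.32
position: [0.5869, 0.0415, 0.0689]
ee_rot: [-0.0, 0.755, 0.655, 0.0]
contact_force: [-0.3, 1.3, -2.8]
width: 0.021
```

```bash
python3 - <<'E'
from h import *
avg()
E
```

```text
t 20.73 P [586.86  41.42  68.82] sd [0.01 0.05 0.01] F [ 0.46  1.9  -2.31] sd [0.41 0.42 0.81] w 20.8 q [-0.000e+00  7.553e-01  6.554e-01  1.000e-04]
```

Call:
drive_tool(
  targets=[0,0,0,-1,0,0,0,0,0,0,0,0,0,0],
)

```text
clock: 20.98
position: [0.5868, 0.0404, 0.0688]
ee_rot: [-0.0, 0.755, 0.655, 0.0]
contact_force: [1.0, 2.7, -2.5]
width: 0.0208
```

```bash
python3 - <<'E'
from h import *
avg()
E
```

```text
t 21.38 P [586.72  40.38  68.81] sd [0.02 0.03 0.01] F [ 0.26  2.6  -1.41] sd [0.48 0.44 0.42] w 21.3 q [0.000e+00 7.553e-01 6.554e-01 1.000e-04]
```

Call:
drive_tool(
  targets=[0,0,0,-0.8,0,0,0,0,0,0,0,0,0,0],
)

```text
clock: 21.62
position: [0.5866, 0.0396, 0.0688]
ee_rot: [-0.0, 0.755, 0.655, 0.0]
contact_force: [1.0, 3.6, -1.1]
width: 0.0209
```

```bash
python3 - <<'E'
from h import *
avg(8)
E
```

```text
t 22.02 P [586.6   39.57  68.82] sd [0.01 0.03 0.02] F [ 0.31  3.47 -1.52] sd [0.48 0.55 0.4 ] w 20.9 q [0.000e+00 7.553e-01 6.554e-01 1.000e-04]
```

Red held at about 2.5 mm. The touch-off gives a block yaw of −8.09° and the bore at world (588.3, −94.4) mm. The vision ring at (587.5, −95.3) agrees. I'm moving above the bore.

Call:
drive_tool(
  targets=[0,0,0,4,0,0,0,0,0,0,6,0,0,0,0,0,0,0,0,-23,0,0,0,0,0,0,-23,0,0,0,0,0,0,0,0,0,0,0,-40,6,0,0,0,0,0,-40,6,0,0,0,0,0,-40,6,0,0,0,0,0,-22,2.6,0,0,0,0,0,0,0,0,0,0,0,0,0,0,0,0,0,0,0,0,0,0,0],
)

```text
clock: 23.52
position: [0.5882, -0.0928, 0.1146]
ee_rot: [-0.0, 0.755, 0.656, 0.0]
contact_force: [-0.0, 0.2, -2.2]
width: 0.0212
```

```bash
python3 - <<'E'
from h import *
avg(12)
goal([.5883,-.0944,.094],90-8.09)
s=get_image("side")[:,:,::-1]
cv2.imwrite("pics/i1.png",cv2.resize(s[120:270,240:390],None,fx=4,fy=4))
E
```

```text
t 24.12 P [588.36 -93.63 114.84] sd [0.03 0.41 0.04] F [-0.18 -0.19 -2.56] sd [0.3  0.42 0.44] w 21.1 q [0.     0.7551 0.6556 0.    ]
t 24.12 pos [588.4 -94.1 114.8] F [-0.45 -0.28 -2.72] w 21.1
turn deg [ 0.    0.   -0.02] shift mm in present tool axes [-0.3 -0.  20.8] in final axes [-0.3 -0.  20.8]
```

View pics/i1.png

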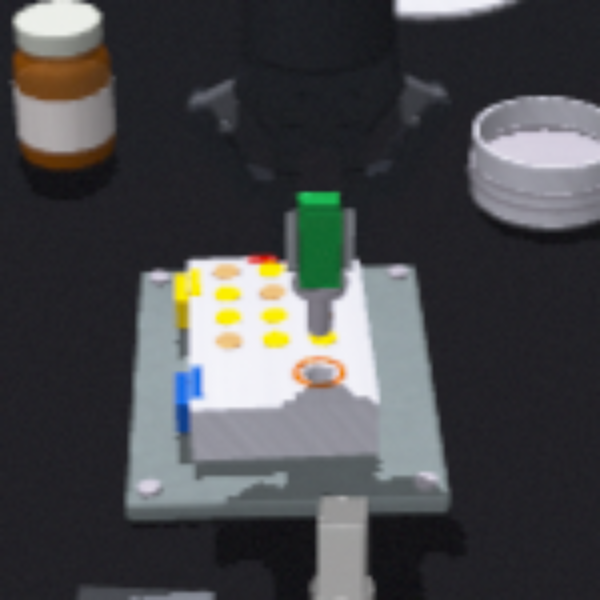

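Call:
drive_tool(
  targets=[0,0,0,0,0,12,0,0,0,0,0,0,10,0,0,0,0,0,0,0,0,0,0,0,0,0,0,0],
)

```text
clock: 24.68
position: [0.5884, -0.0941, 0.0926]
ee_rot: [-0.0, 0.755, 0.655, -0.0]
contact_force: [-0.1, -0.2, -2.0]
width: 0.0214
```

```bash
python3 - <<'E'
from h import *
avg(10)
goal([.5883,-.0944,.088],90-8.09)
E
```

```text
t 25.18 P [588.55 -94.15  93.04] sd [0.1  0.03 0.1 ] F [ 0.01 -0.03 -2.69] sd [0.43 0.37 0.56] w 21.3 q [3.000e-04 7.553e-01 6.554e-01 1.000e-04]
t 25.18 pos [588.4 -94.1  92.9] F [ 0.22  0.14 -1.67] w 21.3
turn deg [ 0.01  0.01 -0.02] shift mm in present tool axes [-0.3 -0.1  4.9] in final axes [-0.3 -0.1  4.9]
```

Now entering in small steps (tip at about 51, mouth at 46) while watching the forces.

Call:
drive_tool(
  targets=[0,0,0,-0.3,-0.1,2,0,0,0,0,0,0,2,0,0,0,0,0,0,1,0,0,0,0,0,0,1,0,0,0,0,0,0,0,0],
)

```text
clock: 25.8
position: [0.5882, -0.0944, 0.0867]
ee_rot: [-0.0, 0.755, 0.655, -0.0]
contact_force: [-0.9, -0.5, -2.9]
width: 0.0211
```

Call:
drive_tool(
  targets=[0,0,0,0,0,1,0,0,0,0,0,0,1,0,0,0,0,0,0,0,0],
)

```text
clock: 26.18
position: [0.5881, -0.0944, 0.0847]
ee_rot: [-0.0, 0.755, 0.655, -0.0]
contact_force: [-0.3, -0.4, -2.4]
width: 0.0211
```

```bash
python3 - <<'E'
from h import *
avg(8)
E
```

```text
t 26.57 P [588.23 -94.39  84.81] sd [0.03 0.02 0.04] F [ 0.06 -0.22 -2.1 ] sd [0.42 0.6  0.43] w 20.8 q [ 1.000e-04  7.553e-01  6.554e-01 -0.000e+00]
```

The tip is 3.4 mm into the bore with no side force. Continuing.

Call:
drive_tool(
  targets=[0,0,0,0,0,1.5,0,0,0,0,0,0,1.5,0,0,0,0,0,0,1.5,0,0,0,0,0,0,0,0],
)

```text
clock: 27.08
position: [0.5881, -0.0943, 0.0801]
ee_rot: [-0.0, 0.755, 0.655, -0.0]
contact_force: [-0.2, 0.2, -1.6]
width: 0.0212
```

Call:
drive_tool(
  targets=[0,0,0,0,0,2,0,0,0,0,0,0,2,0,0,0,0,0,0,2,0,0,0,0,0,0,0,0],
)

```text
clock: 27.58
position: [0.588, -0.0943, 0.074]
ee_rot: [-0.0, 0.755, 0.655, -0.0]
contact_force: [-0.6, 0.2, -2.6]
width: 0.0211
```

```bash
python3 - <<'E'
from h import *
avg(8)
E
```

```text
t 27.98 P [588.25 -94.38  74.32] sd [0.05 0.02 0.08] F [ 0.15 -0.12 -2.59] sd [0.41 0.53 0.34] w 21.1 q [1.000e-04 7.553e-01 6.554e-01 0.000e+00]
```

Call:
drive_tool(
  targets=[0,0,0,0,0,2.5,0,0,0,0,0,0,2.5,0,0,0,0,0,0,2.5,0,0,0,0,0,0,2.5,0,0,0,0,0,0,0,0],
)

```text
clock: 28.6
position: [0.588, -0.0943, 0.064]
ee_rot: [-0.0, 0.755, 0.655, -0.0]
contact_force: [-0.6, 0.3, -2.3]
width: 0.0211
```

Call:
drive_tool(
  targets=[0,0,0,0,0,1,0,0,0,0,0,0,1,0,0,0,0,0,0,0,0],
)

```text
clock: 28.98
position: [0.5882, -0.0944, 0.0622]
ee_rot: [-0.0, 0.755, 0.655, -0.0]
contact_force: [-0.1, 0.4, -2.7]
width: 0.0213
```

```bash
python3 - <<'E'
from h import *
avg(8)
E
```

```text
t 29.38 P [588.22 -94.38  62.32] sd [0.02 0.01 0.03] F [ 0.14 -0.   -2.11] sd [0.51 0.29 0.44] w 20.9 q [ 1.000e-04  7.553e-01  6.554e-01 -0.000e+00]
```

Call:
drive_tool(
  targets=[0,0,0,0,0,1,0,0,0,0,0,0,0,0],
)

```text
clock: 29.62
position: [0.5881, -0.0943, 0.0612]
ee_rot: [-0.0, 0.755, 0.655, -0.0]
contact_force: [0.5, -0.7, -2.3]
width: 0.0212
```

Call:
drive_tool(
  targets=[0,0,0,0,0,0.5,0,0,0,0,0,0,0,0],
)

```text
clock: 29.88
position: [0.5882, -0.0944, 0.0607]
ee_rot: [-0.0, 0.755, 0.655, -0.0]
contact_force: [0.8, 0.4, -1.9]
width: 0.021
```

```bash
python3 - <<'E'
from h import *
avg(8)
E
```

```text
t 30.27 P [588.21 -94.39  60.81] sd [0.01 0.02 0.02] F [-0.16 -0.25 -2.65] sd [0.57 0.64 0.57] w 21.1 q [ 0.      0.7553  0.6554 -0.    ]
```

Call:
drive_tool(
  targets=[0,0,0,0,0,0.5,0,0,0,0,0,0,0,0],
)

```text
clock: 30.52
position: [0.5882, -0.0944, 0.0603]
ee_rot: [0.0, 0.755, 0.655, -0.0]
contact_force: [-0.1, 0.8, -1.9]
width: 0.0212
```

```bash
python3 - <<'E'
from h import *
avg(8)
s=get_image("side")[:,:,::-1]
cv2.imwrite("pics/i2.png",cv2.resize(s[120:270,240:390],None,fx=4,fy=4))
E
```

```text
t 30.93 P [588.2  -94.37  60.29] sd [0.02 0.01 0.02] F [-0.06  0.21 -2.58] sd [0.54 0.44 0.37] w 21.2 q [ 0.      0.7553  0.6554 -0.    ]
```

View pics/i2.png

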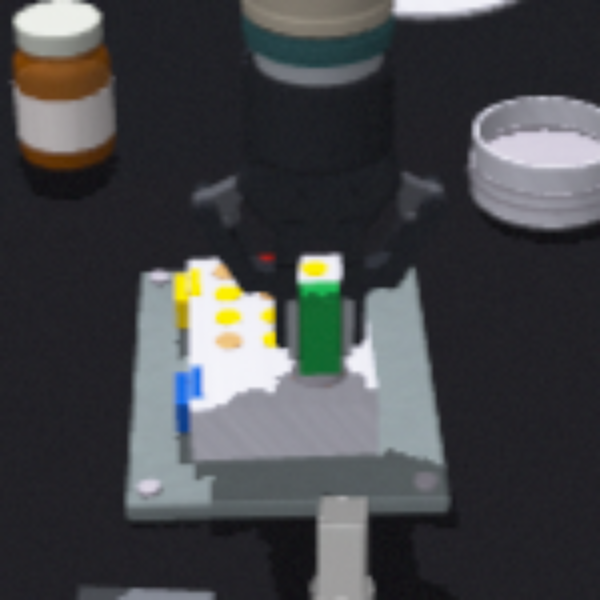

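The shoulder (crop 318,380) is at the block's top, but there is no reaction yet. I'm taking half-millimetre steps until the weight comes off.

Call:
drive_tool(
  targets=[0,0,0,0,0,0.5,0,0,0,0,0,0,0,0],
)

```text
clock: 31.22
position: [0.5883, -0.0945, 0.06]
ee_rot: [0.0, 0.755, 0.655, 0.0]
contact_force: [-0.5, 0.8, -0.9]
width: 0.0212
```

```bash
python3 - <<'E'
from h import *
avg(8)
E
```

```text
t 31.62 P [588.33 -94.52  59.99] sd [0.01 0.01 0.02] F [-0.06 -0.72 -0.21] sd [0.45 0.68 0.58] w 21.2 q [2.000e-04 7.553e-01 6.554e-01 0.000e+00]
```

Call:
drive_tool(
  targets=[0,0,0,0,0,0.4,0,0,0,0,0,0,0,0],
)

```text
clock: 31.88
position: [0.5884, -0.0946, 0.0598]
ee_rot: [0.0, 0.755, 0.655, 0.0]
contact_force: [-1.2, -1.4, 1.7]
width: 0.0208
```

```bash
python3 - <<'E'
from h import *
avg(8)
E
```

```text
t 32.27 P [588.49 -94.67  59.73] sd [0.02 0.02 0.03] F [-0.39 -1.88  3.25] sd [0.35 0.53 0.29] w 21.1 q [5.000e-04 7.553e-01 6.554e-01 1.000e-04]
```

The pin is seated (about 6 N on the shoulder). I'm releasing it and will check before rising.

Call:
drive_tool(
  targets=[0,0,0,0,0,0,0.35,0,0,0,0,0,0,0.5,0,0,0,0,0,0,0.6,0,0,0,0,0,0,0.6],
)

```text
clock: 32.78
position: [0.5881, -0.0942, 0.0592]
ee_rot: [-0.0, 0.755, 0.655, -0.0]
contact_force: [-1.6, -0.4, 0.4]
width: 0.0512
```

```bash
python3 - <<'E'
from h import *
avg(6)
s=get_image("side")[:,:,::-1]
cv2.imwrite("pics/i3.png",cv2.resize(s[120:270,240:390],None,fx=4,fy=4))
E
```

```text
t 33.08 P [588.2  -94.32  59.35] sd [0.03 0.04 0.05] F [-0.01 -0.05 -0.05] sd [0.42 0.41 0.56] w 51.2 q [-0.      0.7553  0.6554 -0.    ]
```

View pics/i3.png

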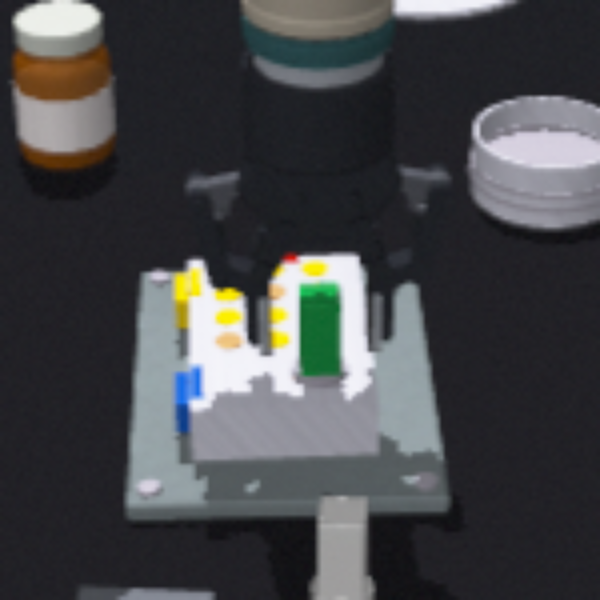

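The pin stands free at crop (320,330) with the fingers clear of it on both sides. I'm rising straight up and then backing off.

Call:
drive_tool(
  targets=[0,0,0,0,0,-5,0.6,0,0,0,0,0,-15,0.6,0,0,0,0,0,-35,0.6,0,0,0,0,0,-45,0.6,0,0,0,0,0,-30,0.6,0,0,0,0,-40,0,0.6,0,0,0,0,-50,0,0.6,0,0,0,0,-50,0,0.6,0,0,0,0,-50,0,0.6,0,0,0,0,-40,0,0.6,0,0,0,0,0,0,0.6,0,0,0,0,0,0,0.6],
)

```text
clock: 34.62
position: [0.3618, -0.0624, 0.1905]
ee_rot: [0.002, 0.755, 0.655, 0.001]
contact_force: [1.1, -0.2, -0.6]
width: 0.0516
```

```bash
python3 - <<'E'
from h import *
t=get_image("top")[:,:,::-1].copy();s=get_image("side")[:,:,::-1].copy()
for n,im,roi in(("top",t,(330,170,385,225)),("side",s,(290,170,345,235))):
    h=cv2.cvtColor(im,cv2.COLOR_BGR2HSV);m=cv2.inRange(h,(45,100,90 if n=="top" else 40),(85,255,255));x0,y0,x1,y1=roi;z=np.zeros_like(m);z[y0:y1,x0:x1]=m[y0:y1,x0:x1]
    c,_=cv2.findContours(z,cv2.RETR_EXTERNAL,cv2.CHAIN_APPROX_NONE);c=max(c,key=cv2.contourArea);print(n,cv2.boundingRect(c),cv2.minAreaRect(c))
    if n=="top":
        p=onz(n,cv2.minAreaRect(c)[0],.098);print(p)
        a=np.radians(-9.23);d=p[:2]-[.5762,-.0449];print("in base",np.cos(a)*d[0]+np.sin(a)*d[1],-np.sin(a)*d[0]+np.cos(a)*d[1])
print([proj("side",[.5883,-.0944,z]).round(1) for z in(.046,.052,.098)])
a=cv2.resize(t[150:260,255:400],None,fx=2.7,fy=2.7);b=cv2.resize(s[160:270,220:365],None,fx=2.7,fy=2.7)
cv2.imwrite("pics/e1.png",np.hstack([a,b])); print(get_state()["position"],get_state()["contact_force"])
E
```

```text
top (345, 187, 10, 11) ((349.5, 192.0), (10.0, 9.0), 90.0)
[ 0.58541776 -0.09527956  0.098     ]
in base 0.017179198711365293 -0.0482487579908481
side (315, 191, 10, 23) ((319.5, 202.0), (22.0, 9.0), 90.0)
[array([320.3, 212.4]), array([320.3, 210.1]), array([320.2, 192.3])]
[ 0.36200302 -0.06239975  0.19003688] [0.65400879 0.20837903 0.21982735]
```

View pics/e1.png

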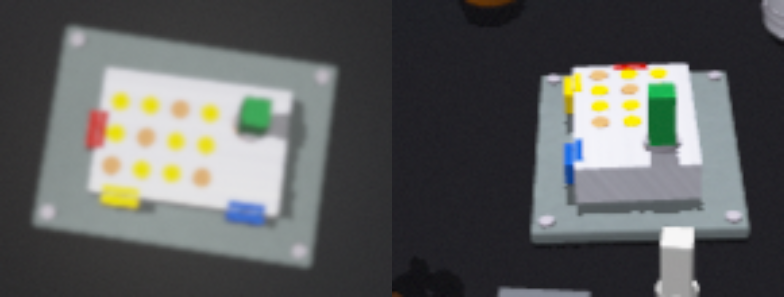

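The pin stands upright in the bore with its shoulder on the block (side crop 663,145; top crop 257,115). It sits at about (17, −48) mm in the base's frame, and the hand is clear. I'm handing in.

```bash
python3 -c "
from rig import *
print(sign_off()); print(get_state()['clock'])"
```

```text
the job is handed in; nothing more can be done
None
the job is handed in; nothing more can be done
```

I took the green-handled pin from the stand and pushed in the blue, yellow and red pads in that order. I then put the pin home in the orange-ringed bore, let go and handed the job in at about 35 s. No verdict was reported.

- **Pads:** by the measured force and motion, blue went in about 2.1 mm, yellow 1.8–2.1 mm and red 2.5 mm. Each was held for well over 0.2 s, with the force staying at or below about 3.7 N.
- **Bore:** touching off put the block at −8.09° and the bore at world (588.3, −94.4) mm. The camera's view of the ring, (587.5, −95.3) mm, agreed to about 1.2 mm. The pin went in without side force, and the shoulder took about 6 N before I released it.
- **Last checks:** the pin stands upright with its shoulder on the block, and the hand is clear. The final top picture puts the handle top at about (17, −48) mm in the base frame, inside the limits. It is about 3 mm in x and 1 mm in y off the touch-off result, which I put down to the few-pixel blob and the camera calibration. The side picture agrees with the touch-off position to about one pixel.
- **Not moved:** the arm never went near the jar, sieve or dish, though I did not measure their final positions.

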